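# Announce a board-game move and press the turn clock

### The job

It is your turn in the board game: announce that the tower moves to the free tile. Point at the tower, holding your fingertips still straight above it, two or three centimetres over its top, for two seconds, then point in the same way at the middle of the only tile with no figure on it, and then press the raised end of the clock's rocker bar, the one nearer to you, fully down and let go. Only point at the tower and the tile: do not touch, move or lift any figure or that tile, raise your hand well clear of the other figures when you cross over them, and leave the mug and the clock standing where they are.

Things in the scene. Friction and masses are not known exactly. Their poses are not given: they have to be found in the camera images.
- tower: one of four loose beech-wood game figures, all alike in wood and about 34 mm wide and 60 mm high, told apart by shape: the tower has a round shaft and a wider, flat crown with four square battlements. Origin: centre of its underside, z up; its top is 60 mm above. It stands within 20 mm of the middle of one of the tiles.
- pawn: one of four loose beech-wood game figures, all alike in wood and about 34 mm wide and 60 mm high, told apart by shape: the pawn has a thin neck and a ball for a head. Origin: centre of its underside, z up; its top is 60 mm above. It stands within 20 mm of the middle of one of the tiles.
- cone: one of four loose beech-wood game figures, all alike in wood and about 34 mm wide and 60 mm high, told apart by shape: the cone rises to a point. Origin: centre of its underside, z up; its top is 60 mm above. It stands within 20 mm of the middle of one of the tiles.
- house: one of four loose beech-wood game figures, all alike in wood and about 34 mm wide and 60 mm high, told apart by shape: the house is square with a pitched roof. Origin: centre of its underside, z up; its top is 57 mm above. It stands within 20 mm of the middle of one of the tiles.
- tile_free: cardboard board tile, 90 mm square and 3 mm thick with a paper face, lying on the black game board (top face 9 mm above the table); the five tiles look alike, three in the row nearer the robot and two in the far row, centres 115 to 150 mm apart. Origin: centre of its underside, z up; its top face is 3 mm above. This is the one tile with no figure on it.
- my_pad (a point): centre of the top face of the raised round aluminium pad (28 mm across) on the end of the turn clock's rocker bar that is nearer the robot. At the start it is about 86 mm above the table; fully down it has sunk about 14 mm. The identical pad on the far end of the bar (106 mm away) rises as this one sinks.
- rocker (a joint): tilt of the clock's rocker bar (rad): 0 to 0.03 at the start, with the pad nearer the robot up; grows as that pad is pressed down, and at 0.26 meets its stop, fully down. A stiff hinge without a spring: it needs about 3 N on the pad and stays where it is left.
- clock: loose turn clock, a grey plastic box 150 mm (its x) by 60 mm (its y) by 55 mm high, about 0.5 kg, to the left or right of the board, with a black rocker bar along its top, pivoted at mid-length 67 mm above the table. Origin: centre of its underside; -x points roughly to the robot's side.
- mug_rim (a point): loose glass mug, 76 mm across and 85 mm high with one handle, on the other side of the board from the clock. This point is the centre of its mouth.
There are look-alikes about, which are no part of the job. Leave any blue, purple or yellow look-alike of the clock alone.

How it is judged:
By the outcome, as a careful person would: the job done as asked, in the order asked, and still so for the second after the job is handed in, with the robot touching nothing.
It also fails if it takes over 51 s, if anything falls off the work surface, if the arm or the gripper's body presses on something with over 40 N, if the wrist force passes 120 N, or if a joint passes its speed limit or range.

### The arm

A 6-joint arm with a two-finger parallel gripper is mounted at the origin on the work surface. World frame = base frame: x ahead of the robot, y to its left, z up, the work surface at z = 0. Lengths are in m, angles in rad, forces in N, time in s.
With the tool pointing down it reaches from about 0.25 to 0.775 m from the base axis. Payload 4 kg.
Tool frame: the origin (TCP) lies at the very end of the fingers, on their centre line; the grasp point (between the pads) lies 19 mm behind it; x points along the fingers, y is the direction in which the jaws open and shut, and the axes are right-handed (so a half turn about x gives the same grasp; the last joint's range is limited). The gripper opens to 85 mm and grips with 20 to 120 N. Pads are 22 mm wide; open, the fingers measure 114 mm over their backs; the gripper's body (76 mm by 85 mm) begins 54 mm behind the grasp point. The pads swing forward as they close: fully open they stand 13 mm farther back than shut.
Start: joints at [-1.323, 0.087, 1.371, -0, 1.684, -0.103], TCP at [0.189, -0.517, 0.206] pointing down, gripper open.
Joint ranges: [-3.1, 3.1], [-0.76, 2.03], [0.27, 2.55], [-1.08, 4.22], [0.17, 2.65], [-2.57, 2.57]. Speed limits (rad/s): [2.79, 2.79, 3.14, 3.14, 3.14, 3.14].

### API

Orientations are given as a rotation vector (axis times angle).
In Python, from workcell import * gives the robot as it stands. The module is installed in compiled form; this text tells all that it offers.
- The arm moves only by the shell command python3 -m jog 'ROWS' [OPENING]. ROWS is JSON, a list of rows, each a list of 6 numbers: the shift along the tool's x, y, z in units of 30 mm (1.0 is 30 mm), then the turn, a rotation vector about the tool's x, y, z in units of 5 degrees (1.0 is 5 degrees). A call has 1 to 10 rows; each row shifts and turns the commanded pose from where the row before left it, along the tool's axes as they then stand; what a row does not reach is not made up. A row lasts 1/8 s, in which the tool goes at most 62.5 mm and 10.7 degrees, less where a joint would pass 70% of its speed; a pose out of reach is approached as far as the arm can. A call is refused whole if a number of a shift passes 1 or a number of a turn 1, either way. A call with a gripper value outside its range is refused whole. OPENING is the opening, from 0 (shut) to 1 (fully open), set as the call begins (- or left out, the last holds). The fingers move at their own pace and stop on an object; the grip force is fixed at half the most. Time passes only in rows, so rows that do not move let the fingers close. It gives the time, the measured TCP pose, the force and the opening at its end, in the units of the state.
- state(): the state, without advancing time (a new reading comes with each control period).
- grab_frame(name): name is "scene" or "top" or "wrist"; returns the picture (400x640x3 uint8, blue, green, red); there is no depth.
- camera_params(name): a dict with "fx", "fy", "cx", "cy" (pixels), "origin" and "rotation" of the camera in the world. Camera axes: x right, y down, z forward; pixel columns grow to the right and rows downward; lengths in m; the calibration is good to about 2 mm. A picture is of the moment at which its call begins: read the wrist's pose just before it. camera_params takes no time and is no camera call; for the wrist camera it gives the pose at the moment of the call.
- job_done(): hands the job in, once; it reports no verdict.
The state is a dict: "clock": time; "joints": joint angles; "joint_vel": joint speeds; "joint_torque": joint torques, N m; "position": TCP position; "tcp_rot": TCP orientation; "force": force on the tool from outside, world axes, zero at the start; "torque": the same for the moment, N m; "width": opening from 0.0 (shut) to 1.0 (fully open).
Only numpy, scipy, OpenCV 4.12 (cv2) and the standard library are available. Lean on these libraries where they do the work, as an engineer would, in place of code of your own. Each camera call takes 0.05 s, during which the arm holds its last target. There are 200 camera calls.

## Working session

There is one attempt and no reset: what is moved stays moved. The work goes in short steps, Python scripts to look and compute and a shell command to move; the robot and the scene stay as the last step left them, time stands still between calls to the robot, and variables do not carry over. Pictures are saved under pics/ and viewed, about 8 in all and at most 12, crops included, and the job is handed in when it is done.

```bash
mkdir -p pics
python3 - <<'E'
from workcell import *
import cv2,numpy as np
for n in("scene","top"):
    cv2.imwrite(f"pics/{n}0.png",grab_frame(n)); p=camera_params(n); print(n,{k:np.round(v,3).tolist() for k,v in p.items()})
s=state();print(s)
E
```

```text
scene {'fx': 361.598, 'fy': 361.598, 'cx': 315.282, 'cy': 199.1, 'origin': [1.103, 0.458, 0.733], 'rotation': [-0.976, -2.331, 1.168]}
top {'fx': 416.827, 'fy': 416.827, 'cx': 325.135, 'cy': 207.715, 'origin': [0.417, -0.149, 1.403], 'rotation': [-2.184, 2.205, -0.065]}
{'clock': 0.1, 'joints': array([-1.32310996e+00,  8.79208258e-02,  1.37210484e+00,  2.41775796e-06,
        1.68360288e+00, -1.03115564e-01]), 'joint_vel': array([ 5.23778593e-05, -1.46220600e-03, -3.77809543e-03,  6.58726868e-04,
       -2.67074448e-03,  2.21643539e-03]), 'joint_torque': array([ 2.81569126e-03, -3.53014112e+01, -3.14219320e+01,  9.12286328e-05,
        7.92415172e-03,  8.66650964e-06]), 'position': array([ 0.18887439, -0.51602508,  0.20513364]), 'tcp_rot': array([ 2.03129319,  0.36211168, -2.0315916 ]), 'force': array([ 0.26844564, -1.03412116, -0.62295801]), 'torque': array([ 0.00456189, -0.01201554, -0.01393725]), 'width': 0.9983994618341432}
```

View pics/scene0.png

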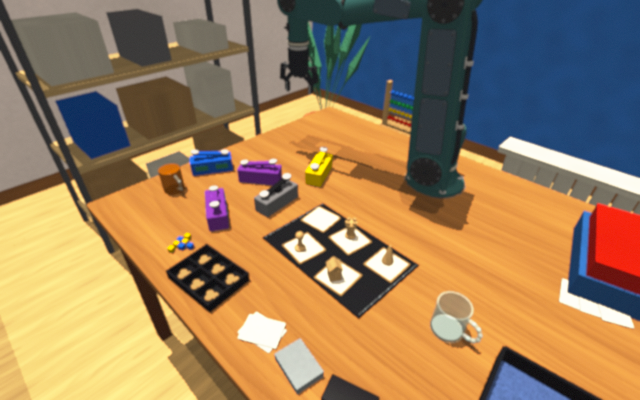

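View pics/top0.png

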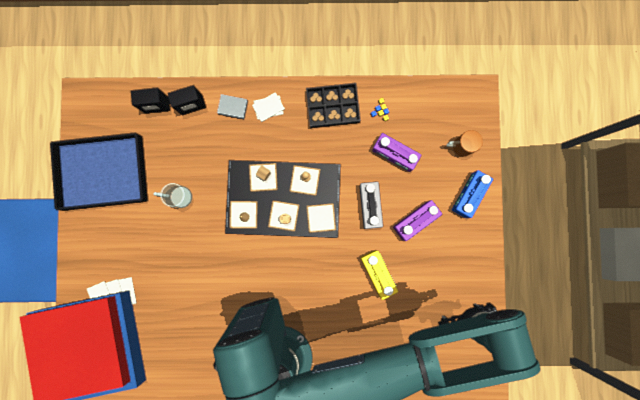

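The scene view shows the board with figures at (302,240), (350,228), (334,265) and (388,255), and the free tile at (321,218). The grey clock is at (276,195). In the top view, the free tile is at (321,218), the figures are at (262,173), (305,177), (244,217) and (285,218), and the grey clock is at (370,205). The clock look-alikes are purple, blue and yellow. I'll check the choice in a close crop.

Run:
```python
import cv2,numpy as np
a=cv2.imread("pics/scene0.png")[170:310,230:430]; b=cv2.imread("pics/top0.png")[150:250,220:420]
r=lambda i:cv2.resize(i,None,fx=4,fy=4,interpolation=cv2.INTER_CUBIC)
cv2.imwrite("pics/c1.png",r(a)); cv2.imwrite("pics/c2.png",r(b))
```

```text
(no output)
```

View pics/c1.png

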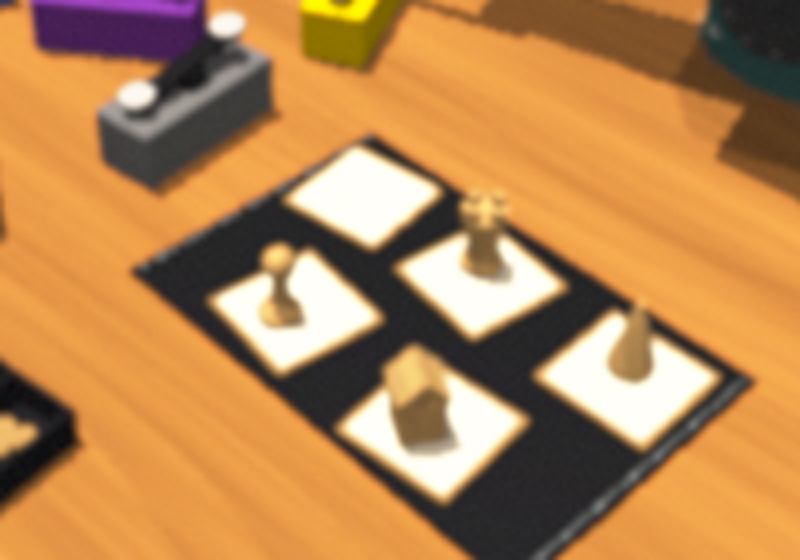

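View pics/c2.png

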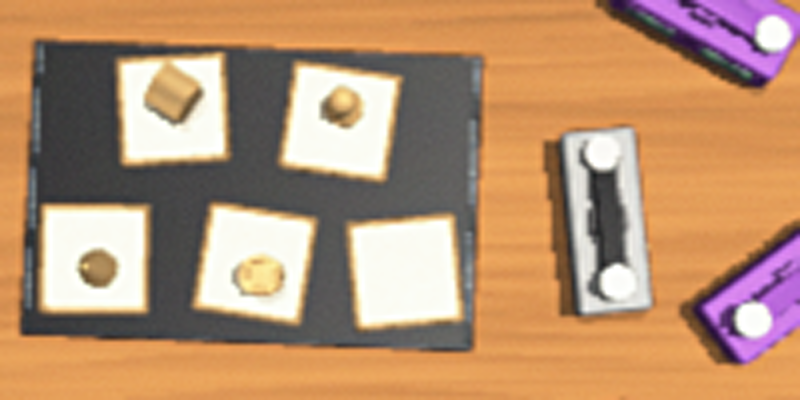

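Four figures could be taken for the tower, and the top view shows one at each of these points:

| Figure | Top-view pixel |
|---|---|
| Cone | (244,217) |
| Tower (crown with battlements) | (285,218) |
| House | (262,173) |
| Pawn | (305,177) |

The tower is in the middle of the near row. The free tile is at (321,218). The clock is the grey one, and its near pad is at about (374,221). Next I'll measure all three.

```bash
cat > h.py <<'E'
from workcell import *
import cv2,numpy as np
from scipy.spatial.transform import Rotation as R
def ray(n,u,v):
    p=camera_params(n); r=np.array(p["rotation"]); M=R.from_rotvec(r).as_matrix() if r.size==3 else r
    d=M@np.array([(u-p["cx"])/p["fx"],(v-p["cy"])/p["fy"],1]); return np.array(p["origin"]),d/np.linalg.norm(d)
def plane(n,u,v,z):
    o,d=ray(n,u,v); return o+d*(z-o[2])/d[2]
def tri(a,b):
    (o1,d1),(o2,d2)=ray(*a),ray(*b)
    t=np.linalg.lstsq(np.c_[d1,-d2],o2-o1,rcond=None)[0]; p,q=o1+t[0]*d1,o2+t[1]*d2
    return (p+q)/2,np.linalg.norm(p-q)
def blobs(img,m,x0,y0,x1,y1,amin=8):
    z=np.zeros_like(m); z[y0:y1,x0:x1]=m[y0:y1,x0:x1]
    n,_,st,c=cv2.connectedComponentsWithStats(z)
    return [(st[i].tolist(),c[i].round(2).tolist()) for i in range(1,n) if st[i][4]>=amin]
E
python3 - <<'E'
from h import *
np.set_printoptions(precision=4,suppress=True)
for n,tile,tow,clk in(("top",(304,200,342,236),(272,205,297,230),(360,180,382,230)),("scene",(298,203,344,235),(340,215,365,245),(252,172,300,202))):
    im=cv2.imread(f"pics/{n}0.png"); h=cv2.cvtColor(im,cv2.COLOR_BGR2HSV)
    w=((h[...,2]>190)&(h[...,1]<60)).astype(np.uint8)
    tan=((h[...,2]>60)&(h[...,1]>70)).astype(np.uint8)
    print(n,"tile",blobs(im,w,*tile)); print(" tower",blobs(im,tan,*tow)); print(" pads",blobs(im,((h[...,2]>215)&(h[...,1]<60)).astype(np.uint8),*clk))
    for a,b in (((321,218),0.012),((285,218),.072),((373.6,220.4),.086),((370.1,188),.072)):
        if n=="top": print(plane(n,*a,b))
print(tri(("top",373.6,220.4),("scene",286.9,175.7)), tri(("top",285,218.3),("scene",351,222)), tri(("top",321,217.6),("scene",320.7,218.7)))
E
```

```text
top tile [([308, 205, 26, 26, 587], [320.77, 217.49])]
 tower [([279, 214, 12, 10, 96], [284.6, 218.56]), ([293, 215, 4, 15, 24], [295.21, 223.04]), ([272, 226, 19, 4, 30], [280.03, 228.07])]
 pads [([362, 183, 20, 45, 368], [371.86, 204.36])]
[ 0.4598 -0.1396  0.012 ]
[ 0.4591 -0.0251  0.072 ]
[ 0.4484 -0.3062  0.086 ]
[ 0.5527 -0.2984  0.072 ]
scene tile [([304, 208, 34, 22, 433], [320.45, 218.47]), ([335, 230, 9, 5, 25], [340.2, 232.8])]
 tower [([340, 215, 25, 25, 452], [352.85, 224.9])]
 pads [([283, 173, 8, 6, 33], [286.36, 175.7]), ([260, 191, 8, 6, 36], [263.56, 193.22])]
(array([ 0.4479, -0.3058,  0.0852]), np.float64(0.0015191801437668781)) (array([ 0.4575, -0.0229,  0.0604]), np.float64(0.0030746759569347817)) (array([ 0.4606, -0.1387,  0.0068]), np.float64(0.00235204556260444))
```

```bash
cat > go.py <<'E'
from h import *
import sys
np.set_printoptions(precision=3,suppress=True)
s=state(); M=R.from_rotvec(s["tcp_rot"]).as_matrix(); t=np.array(sys.argv[1:4],float)
print("t",s["clock"],"pos",s["position"],"axis x",M[:,0],"y",M[:,1],"z",M[:,2],"F",s["force"],"w",round(s["width"],3),"units to go",M.T@(t-s["position"])/.03)
E
python3 go.py .459 -.024 .205
```

```text
t 0.1 pos [ 0.189 -0.516  0.205] axis x [-0.     0.002 -1.   ] y [ 0.344 -0.939 -0.002] z [-0.939 -0.344 -0.   ] F [ 0.268 -1.034 -0.623] w 0.998 units to go [  0.032 -12.308 -14.092]
```

```bash
A='[0,-0.615,-0.705,0,0,0]'; python3 -m jog '[[0,-0.615,-0.705,0,0,0],[0,-0.615,-0.705,0,0,0],[0,-0.615,-0.705,0,0,0],[0,-0.615,-0.705,0,0,0],[0,-0.615,-0.705,0,0,0],[0,-0.615,-0.705,0,0,0],[0,-0.615,-0.705,0,0,0],[0,-0.615,-0.705,0,0,0],[0,-0.615,-0.705,0,0,0],[0,-0.615,-0.705,0,0,0]]' 0
python3 -m jog '[[0,-0.615,-0.705,0,0,0],[0,-0.615,-0.705,0,0,0],[0,-0.615,-0.705,0,0,0],[0,-0.615,-0.705,0,0,0],[0,-0.615,-0.705,0,0,0],[0,-0.615,-0.705,0,0,0],[0,-0.615,-0.705,0,0,0],[0,-0.615,-0.705,0,0,0],[0,-0.615,-0.705,0,0,0],[0,0,0,0,0,0]]'
python3 go.py .459 -.024 .097
```

```text
clock: 1.35
position: [0.3244, -0.2695, 0.2057]
tcp_rot: [2.031, 0.36, -2.031]
force: [-0.7, 0.7, -0.7]
width: 0.001
clock: 2.6
position: [0.446, -0.048, 0.2055]
tcp_rot: [2.028, 0.363, -2.03]
force: [-0.2, -0.6, -0.3]
width: -0.0
t 2.6 pos [ 0.446 -0.048  0.206] axis x [-0.001  0.    -1.   ] y [ 0.346 -0.938 -0.001] z [-0.938 -0.346  0.001] F [-0.245 -0.554 -0.283] w -0.0 units to go [ 3.617 -0.597 -0.688]
```

Run:
```python
from h import *
np.set_printoptions(precision=3,suppress=True)
p=camera_params("wrist"); im=grab_frame("wrist"); cv2.imwrite("pics/w1.png",im)
print(p)
M=R.from_rotvec(p["rotation"]).as_matrix() if np.size(p["rotation"])==3 else np.array(p["rotation"])
for X in((.459,-.024,.072),(.46,-.139,.012),(.448,-.306,.085)):
    c=M.T@(np.array(X)-p["origin"]); print(X,p["cx"]+p["fx"]*c[0]/c[2],p["cy"]+p["fy"]*c[1]/c[2])
```

```text
{'fx': 317.91703423465196, 'fy': 317.91703423465196, 'cx': 322.6939933966595, 'cy': 197.1139956012358, 'origin': array([ 0.519, -0.021,  0.372]), 'rotation': array([ 2.361, -1.644, -0.259])}
(0.459, -0.024, 0.072) 304.11921849820703 158.43416268146484
(0.46, -0.139, 0.012) 400.02576883122697 181.64430037828208
(0.448, -0.306, 0.085) 561.2780501025766 265.95166601539734
```

View pics/w1.png

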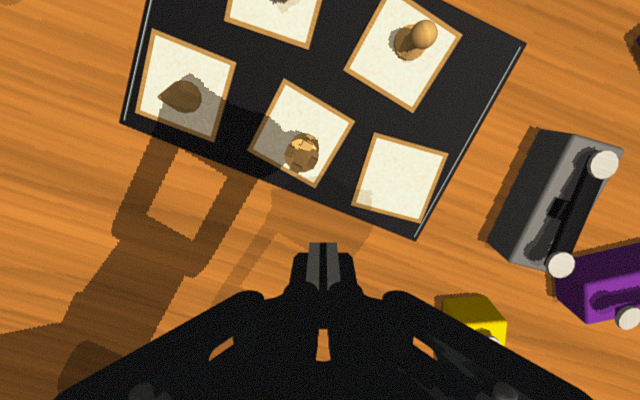

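The wrist view agrees with the plan. The tower crown is at about (303,152), where I predicted (304,158). The free tile centre is at about (399,179), predicted (400,182). The near pad is at (561,265), predicted (561,266). I'll refine the crown from a crop.

Run:
```python
from h import *
im=cv2.imread("pics/w1.png"); cv2.imwrite("pics/c3.png",cv2.resize(im[120:190,260:350],None,fx=7,fy=7,interpolation=cv2.INTER_CUBIC))
h=cv2.cvtColor(im,cv2.COLOR_BGR2HSV)
for (u,v,z) in((303,150,.072),(303,153,.072),(303,156,.072),(399,178.5,.012)): print(u,v,plane("wrist",u,v,z).round(4))
print(blobs(im,((h[...,2]>170)&(h[...,1]<60)).astype(np.uint8),345,125,455,230,100))
```

```text
303 150 [ 0.4659 -0.0214  0.072 ]
303 153 [ 0.4632 -0.0223  0.072 ]
303 156 [ 0.4605 -0.0232  0.072 ]
399 178.5 [ 0.4625 -0.1374  0.012 ]
[([357, 139, 85, 79, 4384], [398.24, 178.1])]
```

View pics/c3.png

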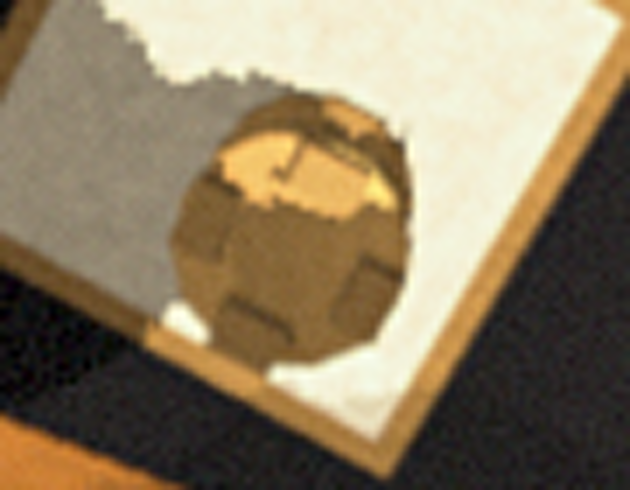

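The crown circle is centred at about (301,155), which casts to (0.462,-0.024). I'll take the mean of the two views: tower (0.460,-0.024), tile (0.461,-0.139).

```bash
python3 go.py .460 -.024 .097
```

```text
t 2.65 pos [ 0.446 -0.049  0.206] axis x [-0.001 -0.    -1.   ] y [ 0.345 -0.939 -0.   ] z [-0.939 -0.345  0.001] F [-0.559 -0.443  0.002] w -0.001 units to go [ 3.62  -0.612 -0.74 ]
```

```bash
python3 -m jog '[[0,-0.31,-0.37,0,0,0],[0,-0.30,-0.37,0,0,0],[0,0,0,0,0,0],[0.6,0,0,0,0,0],[0.6,0,0,0,0,0],[0.6,0,0,0,0,0],[0.6,0,0,0,0,0],[0.6,0,0,0,0,0],[0.4,0,0,0,0,0],[0.2,0,0,0,0,0]]'
python3 go.py .460 -.024 .097
```

```text
clock: 3.9
position: [0.4602, -0.0244, 0.0973]
tcp_rot: [2.03, 0.36, -2.032]
force: [0.7, -0.1, 0.1]
width: 0.002
t 3.9 pos [ 0.46  -0.024  0.097] axis x [-0.001  0.    -1.   ] y [ 0.344 -0.939 -0.   ] z [-0.939 -0.344  0.001] F [ 0.742 -0.135  0.148] w 0.002 units to go [ 0.008 -0.014  0.001]
```

```bash
python3 -m jog '[[0,0,0,0,0,0],[0,0,0,0,0,0],[0,0,0,0,0,0],[0,0,0,0,0,0],[0,0,0,0,0,0],[0,0,0,0,0,0],[0,0,0,0,0,0],[0,0,0,0,0,0],[0,0,0,0,0,0],[0,0,0,0,0,0]]'
python3 - <<'E'
from h import *
a=grab_frame("scene")[150:290,260:440];b=grab_frame("wrist")[150:400,160:480]
a=cv2.resize(a,(400*180//140,400),interpolation=cv2.INTER_CUBIC); b=cv2.resize(b,(282,220))
c=np.zeros((400,800,3),np.uint8); c[:,:514]=a; c[:220,516:798]=b
cv2.imwrite("pics/p1.png",c)
E
```

```text
clock: 5.15
position: [0.4605, -0.0244, 0.0982]
tcp_rot: [2.031, 0.36, -2.031]
force: [0.1, 1.1, 0.3]
width: -0.001
```

View pics/p1.png

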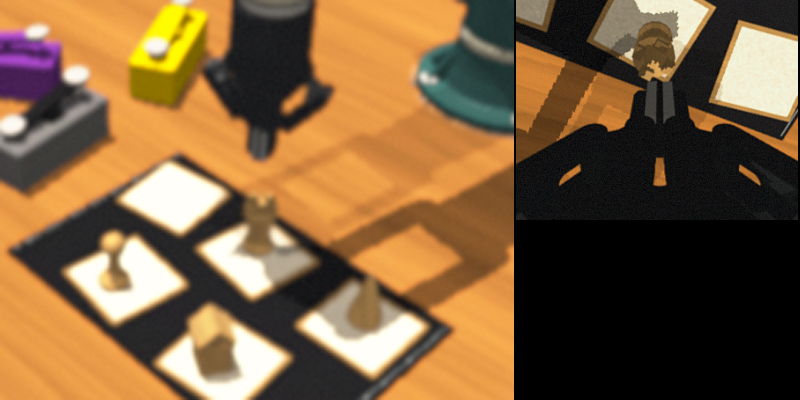

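The fingertips are straight above the tower crown: in the scene crop the tip is at about (260,158) and the crown at (262,197). I'll check the gap against projections.

Run:
```python
from h import *
p=camera_params("scene");M=R.from_rotvec(p["rotation"]).as_matrix() if np.size(p["rotation"])==3 else np.array(p["rotation"])
for X in(state()["position"],(.46,-.024,.072),(.46,-.024,.012),(.46,-.139,.012)):
    c=M.T@(np.array(X)-p["origin"]); u,v=p["cx"]+p["fx"]*c[0]/c[2],p["cy"]+p["fy"]*c[1]/c[2]
    print(X,"full",round(u,1),round(v,1),"crop",round((u-260)*2.857),round((v-150)*2.857))
```

```text
[ 0.46048122 -0.02443997  0.09820221] full 350.2 212.0 crop 258 177
(0.46, -0.024, 0.072) full 349.9 219.1 crop 257 197
(0.46, -0.024, 0.012) full 348.5 234.7 crop 253 242
(0.46, -0.139, 0.012) full 320.4 217.3 crop 173 192
```

Run:
```python
from h import *
np.set_printoptions(precision=4,suppress=True)
s=state();p=camera_params("wrist");M=R.from_rotvec(p["rotation"]).as_matrix();T=R.from_rotvec(s["tcp_rot"]).as_matrix()
for k in(0,-.01,-.02,-.03,-.04):
    c=M.T@(s["position"]+T[:,0]*k-p["origin"]); print(k,p["cx"]+p["fx"]*c[0]/c[2],p["cy"]+p["fy"]*c[1]/c[2])
a=grab_frame("scene")[190:250,320:380];b=grab_frame("wrist")[200:300,270:370]
cv2.imwrite("pics/p2.png",np.hstack([cv2.resize(a,(400,400),interpolation=cv2.INTER_CUBIC),cv2.resize(b,(400,400),interpolation=cv2.INTER_CUBIC)]))
print(s["clock"])
```

```text
0 322.83605436486357 237.8748753126556
-0.01 322.8339794035212 245.71182338102508
-0.02 322.83166259433466 254.46220966913347
-0.03 322.8290590376677 264.2956161884544
-0.04 322.82611198641223 275.4263718184656
5.25
```

View pics/p2.png

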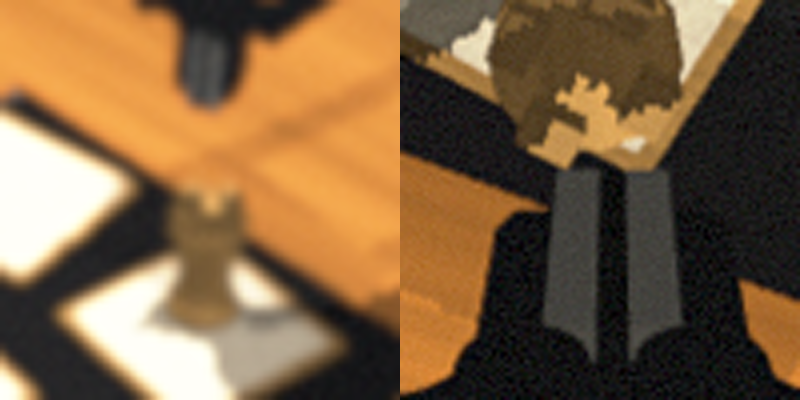

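The fingertips look higher than the reported TCP, so I'll triangulate the tip itself.

Run:
```python
from h import *
np.set_printoptions(precision=4,suppress=True)
for v in (239,242):
  for w in (205,206.5): print(v,w,tri(("wrist",323,v),("scene",351.2,w)))
s=state();T=R.from_rotvec(s["tcp_rot"]).as_matrix()
def pj(n,X):
    p=camera_params(n);M=R.from_rotvec(p["rotation"]).as_matrix();c=M.T@(X-p["origin"]);return np.array([p["cx"]+p["fx"]*c[0]/c[2],p["cy"]+p["fy"]*c[1]/c[2]])
for k in(0,-.01,-.02):
  for y,z in((0,0),(0,-.011),(0,.011),(.008,-.011),(-.008,-.011)):
    X=s["position"]+T@np.array([k,y,z]); print(k,y,z,X,"scene",pj("scene",X),"wrist",pj("wrist",X))
print("cam in tool",T.T@(camera_params("wrist")["origin"]-s["position"]))
```

```text
239 205 (array([ 0.473 , -0.0173,  0.133 ]), np.float64(0.005688025603954782))
239 206.5 (array([ 0.4699, -0.0187,  0.1254]), np.float64(0.005000823674822127))
242 205 (array([ 0.4711, -0.0183,  0.1314]), np.float64(0.005044814379389564))
242 206.5 (array([ 0.4679, -0.0198,  0.1238]), np.float64(0.004319180615959603))
0 0 0 [ 0.4605 -0.0244  0.0982] scene [350.252  211.9564] wrist [322.7911 237.8498]
0 0 -0.011 [ 0.4708 -0.0206  0.0982] scene [348.9178 214.1881] wrist [322.7997 220.0177]
0 0 0.011 [ 0.4502 -0.0282  0.0982] scene [351.5652 209.76  ] wrist [322.7828 255.0395]
0 0.008 -0.011 [ 0.4736 -0.0281  0.0982] scene [346.2267 213.4345] wrist [336.9956 220.0247]
0 -0.008 -0.011 [ 0.4681 -0.0131  0.0982] scene [351.6228 214.9456] wrist [308.6043 220.0107]
-0.01 0 0 [ 0.4605 -0.0244  0.1082] scene [350.4874 209.1638] wrist [322.788 245.686]
-0.01 0 -0.011 [ 0.4708 -0.0206  0.1082] scene [349.1472 211.3862] wrist [322.797  227.0072]
-0.01 0 0.011 [ 0.4502 -0.0282  0.1082] scene [351.8064 206.9766] wrist [322.7793 263.6555]
-0.01 0.008 -0.011 [ 0.4736 -0.0281  0.1082] scene [346.4396 210.6353] wrist [337.79   227.0148]
-0.01 -0.008 -0.011 [ 0.4681 -0.0131  0.1082] scene [351.8688 212.1409] wrist [307.8045 226.9997]
-0.02 0 0 [ 0.4605 -0.0244  0.1182] scene [350.7256 206.3381] wrist [322.7845 254.4355]
-0.02 0 -0.011 [ 0.4708 -0.0206  0.1182] scene [349.3793 208.5509] wrist [322.794  234.8284]
-0.02 0 0.011 [ 0.4502 -0.0282  0.1182] scene [352.0505 204.1605] wrist [322.7754 273.2556]
-0.02 0.008 -0.011 [ 0.4736 -0.0281  0.1182] scene [346.655  207.8029] wrist [338.679  234.8365]
-0.02 -0.008 -0.011 [ 0.4681 -0.0131  0.1182] scene [352.1179 209.3027] wrist [306.9095 234.8203]
cam in tool [-0.1667 -0.     -0.0778]
```

Both views put the visible tips about 25 mm behind the reported TCP, which contradicts the data sheet. I'll finish this two-second hold. Then I'll settle it by lightly touching bare wood in front of the board.

```bash
python3 -m jog '[[0,0,0,0,0,0],[0,0,0,0,0,0],[0,0,0,0,0,0],[0,0,0,0,0,0],[0,0,0,0,0,0],[0,0,0,0,0,0],[0,0,0,0,0,0],[0,0,0,0,0,0],[-1,0,0,0,0,0],[-1,0,0,0,0,0]]'
python3 -m jog '[[0,-0.24,0.76,0,0,0],[0,-0.24,0.76,0,0,0],[0,-0.24,0.76,0,0,0],[0,-0.24,0.76,0,0,0],[0,-0.24,0.76,0,0,0],[1,0,0,0,0,0],[1,0,0,0,0,0],[1,0,0,0,0,0],[1,0,0,0,0,0],[0,0,0,0,0,0]]'
python3 go.py .34 -.03 0
```

```text
clock: 6.6
position: [0.4601, -0.0244, 0.1585]
tcp_rot: [2.03, 0.36, -2.032]
force: [0.6, 0.4, 0.2]
width: -0.005
clock: 7.85
position: [0.3388, -0.0292, 0.0361]
tcp_rot: [2.026, 0.362, -2.037]
force: [0.3, -0.5, 0.2]
width: -0.002
t 7.85 pos [ 0.339 -0.029  0.036] axis x [-0.006  0.001 -1.   ] y [ 0.344 -0.939 -0.003] z [-0.939 -0.344  0.005] F [ 0.309 -0.544  0.231] w -0.002 units to go [ 1.204  0.042 -0.035]
```

```bash
python3 -m jog '[[0.5,0,0,0,0,0],[0.25,0,0,0,0,0],[0.1,0,0,0,0,0],[0.1,0,0,0,0,0],[0,0,0,0,0,0]]'; python3 go.py .34 -.03 0
python3 - <<'E'
from h import *
cv2.imwrite("pics/p3.png",cv2.resize(grab_frame("scene")[150:240,310:430],(800,600),interpolation=cv2.INTER_CUBIC))
E
```

```text
clock: 8.48
position: [0.3411, -0.0298, 0.0098]
tcp_rot: [2.031, 0.36, -2.03]
force: [0.4, 0.4, -0.1]
width: -0.001
t 8.475 pos [ 0.341 -0.03   0.01 ] axis x [ 0. -0. -1.] y [ 0.344 -0.939  0.   ] z [-0.939 -0.344 -0.   ] F [ 0.394  0.435 -0.111] w -0.001 units to go [ 0.325 -0.007  0.037]
```

View pics/p3.png

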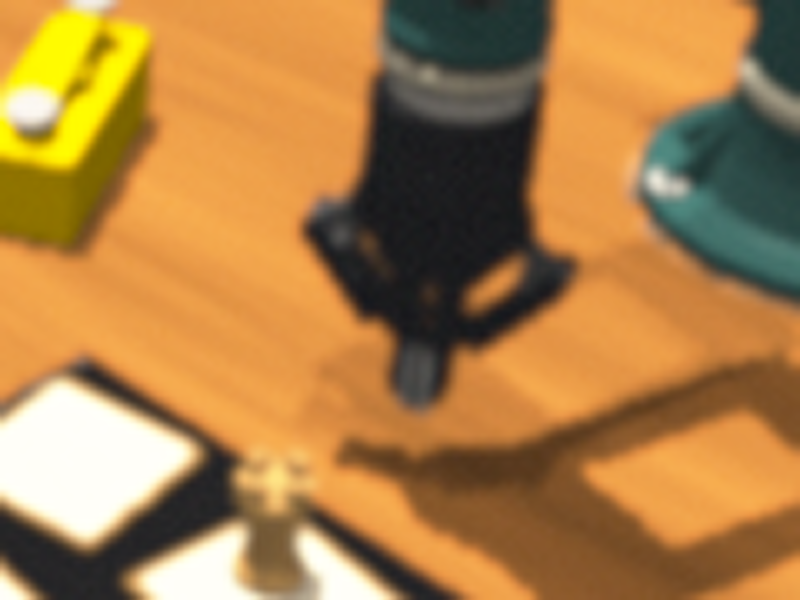

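At reported TCP z = 0.010 the tip, at (415,408) in the crop, clearly hovers: its shadow starts about 50 px away. So I'll go on down in small steps until it touches.

```bash
python3 -m jog '[[0.1,0,0,0,0,0],[0.1,0,0,0,0,0],[0.1,0,0,0,0,0],[0.1,0,0,0,0,0],[0,0,0,0,0,0]]'; python3 -m jog '[[0.1,0,0,0,0,0],[0.1,0,0,0,0,0],[0,0,0,0,0,0]]'
```

```text
clock: 9.15
position: [0.3407, -0.0297, -0.0027]
tcp_rot: [2.03, 0.36, -2.032]
force: [-0.7, -0.1, 0.1]
width: -0.003
clock: 9.52
position: [0.3407, -0.0297, -0.0086]
tcp_rot: [2.03, 0.36, -2.031]
force: [0.1, 0.2, 0.5]
width: 0.001
```

The reported TCP is 9 mm below the surface and nothing has touched, so the offset is real. I'll continue to contact.

```bash
python3 -m jog '[[0.1,0,0,0,0,0],[0.1,0,0,0,0,0],[0,0,0,0,0,0]]'; python3 -m jog '[[0.1,0,0,0,0,0],[0,0,0,0,0,0]]';python3 -m jog '[[0.1,0,0,0,0,0],[0,0,0,0,0,0]]'; python3 -c "
from workcell import *;print(state()['force'])"
```

```text
clock: 9.9
position: [0.3407, -0.0297, -0.0147]
tcp_rot: [2.03, 0.36, -2.031]
force: [0.1, 0.3, -0.6]
width: 0.003
clock: 10.15
position: [0.3408, -0.0297, -0.0175]
tcp_rot: [2.03, 0.36, -2.031]
force: [0.5, 0.0, 0.1]
width: 0.001
clock: 10.4
position: [0.3408, -0.0297, -0.0206]
tcp_rot: [2.03, 0.36, -2.031]
force: [0.1, 0.2, -0.2]
width: 0.001
[ 0.13666776  0.23627176 -0.16225559]
```

```bash
python3 -m jog '[[0.07,0,0,0,0,0],[0,0,0,0,0,0]]'; python3 -m jog '[[0.07,0,0,0,0,0],[0,0,0,0,0,0]]'
```

```text
clock: 10.65
position: [0.3409, -0.0298, -0.0226]
tcp_rot: [2.03, 0.36, -2.031]
force: [0.3, -0.4, -0.5]
width: -0.003
clock: 10.9
position: [0.3409, -0.0297, -0.0247]
tcp_rot: [2.03, 0.36, -2.031]
force: [-0.4, -1.0, 0.5]
width: -0.001
```

```bash
python3 -c "
from h import *
cv2.imwrite('pics/p4.png',cv2.resize(grab_frame('scene')[170:230,340:420],(800,600),interpolation=cv2.INTER_CUBIC))"
```

```text
(no output)
```

View pics/p4.png

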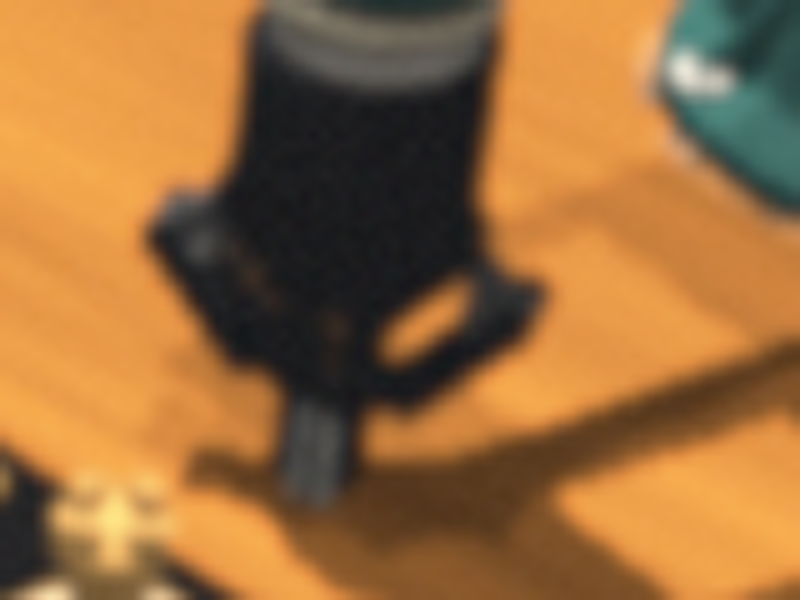

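The tip, at (315,505) in the crop, is now almost on the wood and meeting its shadow. I'll keep stepping down.

```bash
python3 -c "
from h import *
print(plane('scene',371.5,220.5,0),plane('scene',371.5,220.5,.01))"
python3 -m jog '[[0.05,0,0,0,0,0],[0,0,0,0,0,0]]'; python3 -m jog '[[0.05,0,0,0,0,0],[0,0,0,0,0,0]]';  python3 -m jog '[[0.05,0,0,0,0,0],[0,0,0,0,0,0]]'
```

```text
[ 0.34702843 -0.02352736  0.        ] [ 0.35733661 -0.01696676  0.01      ]
clock: 11.2
position: [0.3412, -0.0299, -0.0251]
tcp_rot: [2.03, 0.36, -2.031]
force: [-2.4, 1.3, 6.5]
width: 0.004
clock: 11.45
position: [0.3413, -0.0299, -0.0251]
tcp_rot: [2.03, 0.36, -2.031]
force: [-7.7, 1.1, 19.0]
width: 0.003
clock: 11.7
position: [0.3413, -0.0299, -0.0252]
tcp_rot: [2.029, 0.36, -2.032]
force: [-13.3, 2.2, 30.6]
width: 0.0
```

Contact is at reported z = -0.025, so the real fingertips are 25 mm above the reported TCP (tip z = reported + 0.025). The earlier hold was therefore about 5 cm over the tower. I'll redo it properly with reported targets of z = 0.072 for the tower, 0.012 for the tile and about 0.060 for pad contact.

```bash
python3 -m jog '[[-0.7,0,0,0,0,0],[-1,0,0,0,0,0],[-1,0,0,0,0,0],[-1,0,0,0,0,0],[-1,0,0,0,0,0],[-0.8,0,0,0,0,0],[0,0.4,-0.9,0,0,0],[0,0.4,-0.9,0,0,0],[0,0.2,-0.9,0,0,0],[0,0.18,-0.9,0,0,0]]'
python3 -m jog '[[0,0,-0.19,0,0,0],[0,0,0,0,0,0],[0,0,0,0,0,0]]'
python3 go.py .460 -.024 .072
```

```text
clock: 12.95
position: [0.4555, -0.0259, 0.1358]
tcp_rot: [2.03, 0.36, -2.031]
force: [0.2, -0.1, 0.5]
width: 0.001
clock: 13.32
position: [0.4592, -0.024, 0.136]
tcp_rot: [2.03, 0.36, -2.031]
force: [-0.2, -0.2, -0.5]
width: 0.002
t 13.325 pos [ 0.459 -0.024  0.136] axis x [-0. -0. -1.] y [ 0.343 -0.939  0.   ] z [-0.939 -0.343  0.   ] F [-0.226 -0.186 -0.461] w 0.002 units to go [ 2.133  0.009 -0.027]
```

```bash
python3 -m jog '[[0.5,0,-0.03,0,0,0],[0.5,0,0,0,0,0],[0.4,0,0,0,0,0],[0.4,0,0,0,0,0],[0.2,0,0,0,0,0],[0.1,0,0,0,0,0],[0.03,0,0,0,0,0],[0,0,0,0,0,0],[0,0,0,0,0,0],[0,0,0,0,0,0]]'
python3 -c "
from h import *
cv2.imwrite('pics/p5.png',np.hstack([cv2.resize(grab_frame('scene')[190:250,320:380],(400,400),interpolation=cv2.INTER_CUBIC),cv2.resize(grab_frame('wrist')[200:300,270:370],(400,400),interpolation=cv2.INTER_CUBIC)]))"
```

```text
clock: 14.58
position: [0.461, -0.0237, 0.0724]
tcp_rot: [2.031, 0.36, -2.03]
force: [-0.5, -0.1, 0.6]
width: -0.001
```

View pics/p5.png

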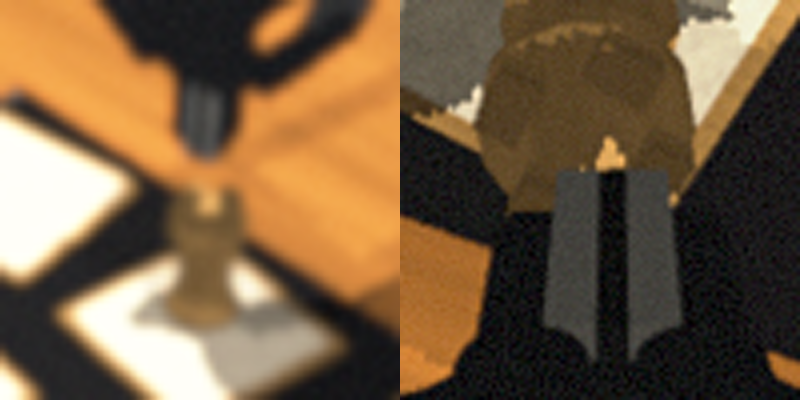

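The tip is at (207,155) over the crown at (206,195), a gap of about 6 px or 25 mm, and it is centred. I'll hold for over two seconds, then raise.

```bash
python3 -m jog '[[0,0,0,0,0,0],[0,0,0,0,0,0],[0,0,0,0,0,0],[0,0,0,0,0,0],[0,0,0,0,0,0],[0,0,0,0,0,0],[0,0,0,0,0,0],[0,0,0,0,0,0],[0,0,0,0,0,0],[0,0,0,0,0,0]]'
python3 -m jog '[[0,0,0,0,0,0],[0,0,0,0,0,0],[0,0,0,0,0,0],[0,0,0,0,0,0],[0,0,0,0,0,0],[0,0,0,0,0,0],[0,0,0,0,0,0],[0,0,0,0,0,0],[0,0,0,0,0,0],[0,0,0,0,0,0]]'
python3 -m jog '[[-0.8,0,0,0,0,0],[-0.8,0,0,0,0,0],[-0.8,0,0,0,0,0],[0,0,0,0,0,0]]'
python3 go.py .461 -.139 .012
```

```text
clock: 15.92
position: [0.4608, -0.0237, 0.0721]
tcp_rot: [2.031, 0.36, -2.031]
force: [0.4, -0.2, -0.5]
width: -0.003
clock: 17.18
position: [0.4608, -0.0237, 0.0721]
tcp_rot: [2.031, 0.36, -2.031]
force: [-0.0, -0.4, 0.2]
width: -0.002
clock: 17.68
position: [0.4624, -0.0239, 0.1463]
tcp_rot: [2.035, 0.358, -2.025]
force: [-0.4, 0.6, 0.8]
width: -0.005
t 17.675 pos [ 0.462 -0.024  0.146] axis x [ 0.005 -0.001 -1.   ] y [ 0.344 -0.939  0.003] z [-0.939 -0.344 -0.004] F [-0.446  0.572  0.792] w -0.005 units to go [4.479 3.575 1.381]
```

```bash
python3 -m jog '[[0,0.7,0.27,0,0,0],[0,0.7,0.27,0,0,0],[0,0.7,0.27,0,0,0],[0,0.7,0.27,0,0,0],[0,0.7,0.27,0,0,0],[0,0.1,0,0,0,0],[0,0,0,0,0,0],[0,0,0,0,0,0]]'
python3 go.py .461 -.139 .012
```

```text
clock: 18.68
position: [0.4598, -0.1381, 0.1438]
tcp_rot: [2.03, 0.361, -2.031]
force: [-0.5, 0.2, 0.3]
width: 0.002
t 18.675 pos [ 0.46  -0.138  0.144] axis x [-0.     0.001 -1.   ] y [ 0.345 -0.939 -0.001] z [-0.939 -0.345  0.   ] F [-0.475  0.18   0.293] w 0.002 units to go [ 4.392  0.044 -0.029]
```

```bash
python3 -m jog '[[0.7,0.04,-0.03,0,0,0],[0.7,0,0,0,0,0],[0.7,0,0,0,0,0],[0.7,0,0,0,0,0],[0.7,0,0,0,0,0],[0.4,0,0,0,0,0],[0.3,0,0,0,0,0],[0.19,0,0,0,0,0],[0,0,0,0,0,0],[0,0,0,0,0,0]]'
python3 -m jog '[[0,0,0,0,0,0],[0,0,0,0,0,0],[0,0,0,0,0,0],[0,0,0,0,0,0],[0,0,0,0,0,0],[0,0,0,0,0,0],[0,0,0,0,0,0],[0,0,0,0,0,0],[0,0,0,0,0,0],[0,0,0,0,0,0]]'
python3 -m jog '[[0,0,0,0,0,0],[0,0,0,0,0,0],[0,0,0,0,0,0],[0,0,0,0,0,0],[0,0,0,0,0,0],[0,0,0,0,0,0],[0,0,0,0,0,0],[0,0,0,0,0,0],[0,0,0,0,0,0],[0,0,0,0,0,0]]'
python3 -m jog '[[-0.9,0,0,0,0,0],[-0.9,0,0,0,0,0],[-0.9,0,0,0,0,0],[-0.9,0,0,0,0,0],[-0.9,0,0,0,0,0],[0,0,0,0,0,0]]'
python3 go.py .450 -.306 .060
```

```text
clock: 19.92
position: [0.4617, -0.14, 0.013]
tcp_rot: [2.031, 0.359, -2.029]
force: [-0.6, -0.9, 0.6]
width: -0.002
clock: 21.18
position: [0.4612, -0.1398, 0.0124]
tcp_rot: [2.031, 0.36, -2.031]
force: [1.0, -0.4, 0.8]
width: 0.002
clock: 22.42
position: [0.4612, -0.1398, 0.0124]
tcp_rot: [2.031, 0.36, -2.031]
force: [-0.1, 0.5, -0.1]
width: -0.0
clock: 23.18
position: [0.4627, -0.1405, 0.1499]
tcp_rot: [2.034, 0.356, -2.024]
force: [-0.1, 1.1, 0.3]
width: -0.001
t 23.175 pos [ 0.463 -0.141  0.15 ] axis x [ 0.005 -0.002 -1.   ] y [ 0.344 -0.939  0.004] z [-0.939 -0.344 -0.004] F [-0.11   1.079  0.258] w -0.001 units to go [3.009 5.022 2.307]
```

```bash
python3 -m jog '[[0,0.8,0.37,0,0,0],[0,0.8,0.37,0,0,0],[0,0.8,0.37,0,0,0],[0,0.8,0.37,0,0,0],[0,0.8,0.37,0,0,0],[0,0.8,0.37,0,0,0],[0,0.2,0.1,0,0,0],[0,0,0,0,0,0],[0,0,0,0,0,0]]'
python3 go.py .448 -.306 .060
```

```text
clock: 24.3
position: [0.4474, -0.3036, 0.1471]
tcp_rot: [2.03, 0.362, -2.031]
force: [-0.2, 0.3, 0.4]
width: 0.002
t 24.3 pos [ 0.447 -0.304  0.147] axis x [-0.     0.001 -1.   ] y [ 0.345 -0.939 -0.001] z [-0.939 -0.345  0.   ] F [-0.211  0.254  0.417] w 0.002 units to go [2.902 0.086 0.009]
```

```bash
python3 -m jog '[[0.6,0.08,0,0,0,0],[0.6,0,0,0,0,0],[0.6,0,0,0,0,0],[0.5,0,0,0,0,0],[0.3,0,0,0,0,0],[0.1,0,0,0,0,0],[0,0,0,0,0,0]]'
python3 -m jog '[[0.1,0,0,0,0,0],[0.1,0,0,0,0,0],[0.1,0,0,0,0,0],[0,0,0,0,0,0]]'
python3 -m jog '[[0.1,0,0,0,0,0],[0.1,0,0,0,0,0],[0,0,0,0,0,0]]'
```

```text
clock: 25.18
position: [0.4484, -0.3071, 0.0667]
tcp_rot: [2.031, 0.359, -2.03]
force: [0.4, 0.1, 0.3]
width: -0.002
clock: 25.68
position: [0.4481, -0.3071, 0.0575]
tcp_rot: [2.03, 0.359, -2.03]
force: [-0.7, -0.4, 1.6]
width: -0.001
clock: 26.05
position: [0.4481, -0.3069, 0.0511]
tcp_rot: [2.031, 0.36, -2.031]
force: [-0.7, -0.1, 2.0]
width: -0.001
```

Contact at about 2–3 N, and the bar is moving. I'll press on to its stop.

```bash
python3 -m jog '[[0.1,0,0,0,0,0],[0.07,0,0,0,0,0],[0,0,0,0,0,0]]'
python3 -m jog '[[0.07,0,0,0,0,0],[0,0,0,0,0,0]]'
python3 -m jog '[[0.05,0,0,0,0,0],[0,0,0,0,0,0]]'
```

```text
clock: 26.42
position: [0.4479, -0.3071, 0.0476]
tcp_rot: [2.03, 0.359, -2.031]
force: [-6.5, 1.3, 9.0]
width: -0.004
clock: 26.68
position: [0.4479, -0.3072, 0.0473]
tcp_rot: [2.03, 0.359, -2.03]
force: [-8.5, 3.1, 16.6]
width: 0.001
clock: 26.92
position: [0.448, -0.3073, 0.047]
tcp_rot: [2.03, 0.358, -2.03]
force: [-9.5, 4.5, 21.5]
width: -0.002
```

The bar stopped firmly at reported z = 0.047 (tip 0.072, so it sank about 14 mm) with the force climbing to 21 N. I'll release straight up, then check.

```bash
python3 -m jog '[[-0.3,0,0,0,0,0],[-0.6,0,0,0,0,0],[-0.9,0,0,0,0,0],[-0.9,0,0,0,0,0],[-0.9,0,0,0,0,0],[0,0.3,0.9,0,0,0],[0,0.3,0.9,0,0,0],[0,0.3,0.9,0,0,0],[0,0,0,0,0,0],[0,0,0,0,0,0]]'
python3 - <<'E'
from h import *
a=grab_frame("top");b=grab_frame("scene");cv2.imwrite("pics/t9.png",a)
A=cv2.resize(a[150:250,160:400],(800,333),interpolation=cv2.INTER_CUBIC);B=cv2.resize(b[160:340,230:490],(380,263));
o=cv2.resize(cv2.imread("pics/top0.png")[170:235,350:390],None,fx=4,fy=4);c=np.zeros((600,800,3),np.uint8);c[:333]=A;c[335:598,:380]=B;n=cv2.resize(b[160:220,240:310],(400,263),interpolation=cv2.INTER_CUBIC);c[335:598,390:790]=n
cv2.imwrite("pics/end.png",c)
E
```

```text
clock: 28.18
position: [0.382, -0.3597, 0.1507]
tcp_rot: [2.032, 0.361, -2.03]
force: [0.2, 0.1, -0.4]
width: -0.002
```

View pics/end.png

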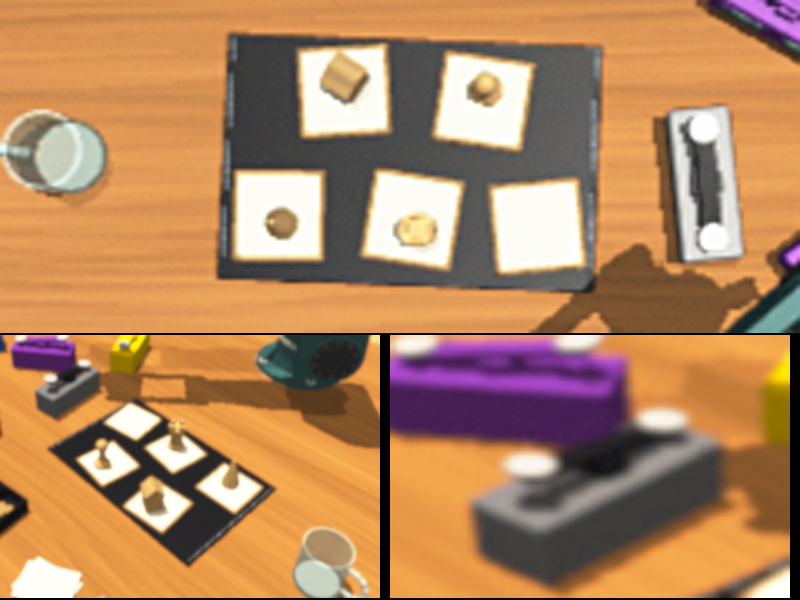

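The figures, tiles, mug and clock all look unmoved, and the near pad, at (713,238) in the crop, is visible again. I'll check its height and the clock's position numerically.

Run:
```python
from h import *
np.set_printoptions(precision=4,suppress=True)
b=grab_frame("scene");h=cv2.cvtColor(b,cv2.COLOR_BGR2HSV)
m=((h[...,2]>200)&(h[...,1]<60)).astype(np.uint8)
print(blobs(b,m,252,165,300,202))
for n in("top0","t9"):
    a=cv2.imread(f"pics/{n}.png");g=cv2.cvtColor(a,cv2.COLOR_BGR2HSV)
    print(n,"clockbox",blobs(a,((g[...,2]>130)&(g[...,1]<40)).astype(np.uint8),355,175,388,235,200),"pads",blobs(a,cv2.erode(((g[...,2]>235)&(g[...,1]<40)).astype(np.uint8),np.ones((3,3))),360,180,384,230,5))
    print(" figs",[x[1] for x in blobs(a,((g[...,2]>60)&(g[...,1]>70)).astype(np.uint8),275,208,294,226,20)])
t=cv2.absdiff(cv2.imread("pics/top0.png")[150:240,225:345],cv2.imread("pics/t9.png")[150:240,225:345]).max(2)
print("board diff px",(t>40).sum())
for u,v in ((286.4,178),(286.4,180)): print(tri(("top",373.8,221),("scene",u,v)))
```

```text
[([284, 177, 8, 4, 25], [287.16, 178.76]), ([261, 187, 8, 5, 30], [264.07, 189.27])]
top0 clockbox [([361, 182, 22, 47, 596], [371.49, 204.7])] pads [([368, 185, 6, 6, 24], [370.33, 187.38]), ([372, 218, 6, 6, 25], [374.36, 220.24])]
 figs [[284.6, 218.56]]
t9 clockbox [([361, 182, 22, 47, 593], [371.55, 205.29])] pads [([369, 185, 5, 6, 27], [370.93, 187.59]), ([371, 219, 7, 5, 26], [374.08, 221.08])]
 figs [[284.6, 218.66]]
board diff px 93
(array([ 0.4469, -0.3084,  0.0744]), np.float64(0.0005079972192288135))
(array([ 0.4469, -0.3092,  0.0661]), np.float64(2.8586079964718797e-05))
```

```bash
python3 -c "
from workcell import *;job_done();print(state()['clock'],state()['force'])"
```

```text
the job is handed in; nothing more can be done
the job is handed in; nothing more can be done
```

I announced the move and handed the job in at about 28 s. I held over the tower for more than 2 s, then over the middle of the free tile for more than 2 s, both about 25 mm above the top. Then I pressed the near pad to its stop and let go.

**One check disagreed with the data sheet.** The real fingertips sit 25 mm above the reported TCP. My first hold over the tower was therefore about 5 cm up. I confirmed the offset by lightly touching bare wood in front of the board, peaking at about 31 N vertically. Then I repeated the tower hold at the right height before going on to the tile.

**Last checks:**
- **Pad:** it stopped firmly after sinking about 14 mm, with the vertical force rising to 21 N. It now measures about 0.071 m above the table, and the far pad has risen.
- **Clock and tower:** both are within 1 px of where they started in the top view.
- **Board:** 93 px in the board area differ from the first picture. I put this down to the arm's shadow but did not check it further.
- **Other figures, tiles and mug:** they look unmoved in the last pictures.
- **Gripper:** it was clear of everything at the end and read no contact force.

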